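# Dry layout of an arrow sign

### The arm

A 6-joint arm with a two-finger parallel gripper is mounted at the origin on the work surface. World frame = base frame: x ahead of the robot, y to its left, z up, the work surface at z = 0. Lengths are in mm, angles in rad, forces in N, time in s.
With the tool pointing down it reaches from about 300 to 825 mm from the base axis. Payload 5.4 kg.
Tool frame: the origin (TCP) lies at the very end of the fingers, on their centre line; the grasp point (between the pads) lies 19 mm behind it; z points along the fingers, y is the line along which they close (so a half turn about z gives the same grasp; the last joint's range is limited). The gripper opens to 92 mm and grips with 3 to 60 N. Pads are 20 mm wide; open, the fingers measure 128 mm over their backs; the gripper's body (75 mm by 189 mm) begins 69 mm behind the grasp point.
Start: joints at [1.077, 0.158, 1.597, -0, 1.386, -0.21], TCP at [161.014, 551.979, 214.601] pointing down, gripper open.
Joint ranges: [-2.91, 2.91], [-0.94, 2.29], [0.18, 2.7], [-1.29, 4.43], [0.17, 2.64], [-3, 3]. Speed limits (rad/s): [2.57, 2.57, 3.14, 3.14, 3.14, 3.14].

### API

Orientations are given as a rotation vector (axis times angle).
In Python, from plant import arm gives the robot as it stands.
- The arm moves only by the tool move_arm, never from a script. Its argument "plan" is a list of rows, each a list of 7 numbers: the shift along the tool's x, y, z in units of 30 mm (1.0 is 30 mm), then the turn, a rotation vector about the tool's x, y, z in units of 6 degrees (1.0 is 6 degrees), then the opening, from 0 (shut) to 1 (fully open). A call has 1 to 12 rows; each row is the pose to reach, as a shift and turn from the pose commanded when the call began, along the tool's axes at that moment; what a row does not reach only later rows make up. A row lasts 1/8 s, in which the tool goes at most 62.5 mm and 10.7 degrees, less where a joint would pass 70% of its speed; a pose out of reach is approached as far as the arm can. A call with a gripper value outside its range is refused whole. The fingers move at their own pace and stop on an object; "newtons" is the grip in N (left out, the last holds). Time passes only in rows, so rows that repeat a pose let the fingers close. It gives the time, the measured TCP pose, the force, the opening and the grip force at its end, in the units of the state.
- arm.get_obs(): the state, without advancing time (a new reading comes with each control period).
- arm.get_image(name): name is "scene" or "top"; returns the picture (480x640x3 uint8, red, green, blue); there is no depth.
- arm.camera_info(name): a dict with "camera_matrix" (3x3 intrinsics, pixels), "k1" (the pictures are not rectified: a ray, as slopes to the right and down, at radius r is drawn at 1 + k1 r^2 times it, then the intrinsics apply), "T" (4x4, takes a point from camera to world coordinates). Camera axes: x right, y down, z forward; pixel columns grow to the right and rows downward; lengths in mm; the calibration is good to about 2 mm. A picture is of the moment at which its call begins. camera_info takes no time and is no camera call.
- arm.close_job(): hands the job in; it is judged then, once.
The state is a dict: "clock": time; "joint_pos": joint angles; "qvel": joint speeds; "tau": joint torques, N m; "tcp_pos": TCP position; "ee_rot": TCP orientation; "wrist_force": force on the tool from outside, world axes, zero at the start; "torque": the same for the moment, N m; "gripper_width": opening from 0.0 (shut) to 1.0 (fully open); "grip_force": force on a finger pad.
Only numpy, scipy, OpenCV 4.12 (cv2) and the standard library are available. Lean on these libraries where they do the work, as an engineer would, in place of code of your own. Each camera call takes 0.05 s, during which the arm holds its last target. There are 200 camera calls.

### The job

Lay out the loose pieces of the arrow sign on its wooden sign board: the flat steel ring midway between the round copper drum and the square copper shell, the domed copper cap centred on top of the ring, and the copper arrow flat and centred on top of the drum, pointing at the square shell. Lay the aluminium bar on the board behind the square shell (on the side away from the robot), halfway between the shell and the board's far edge, parallel to that edge and centred on the shell. Leave the tape measure and the rivet tin where they are.

Things in the scene. Friction and masses are not known exactly. Their poses are not given: they have to be found in the camera images.
- board: Pale wooden sign board, fixed flat on the bench: 170 mm (its x, away from the robot) by 310 mm (its y, left-right) by 12 mm thick. Origin: centre of its underside, on the bench; its top is at z = 12 mm. +x points to its far edge (turned at most 0.3 rad from straight ahead), far edge at x = +85 mm. The round drum and the square shell are mounted on it, centres at x = -40 mm and y = +110 and -110 mm of the board; which is left and which right varies.
- drum: Round copper drum fixed on the board, closed flat top, 80 mm in diameter, 30 mm high. Origin: centre of its underside, on the board's top; its top face is 30 mm above the origin (42 mm above the bench).
- shell: Square copper shell fixed on the board, an open-topped box 70 x 70 mm, 30 mm high, walls 3 mm. Origin: centre of its underside, on the board's top; its axes are parallel to the board's, +x to the far edge of the board. Its far face is 35 mm from its centre, so 90 mm of board lie free between that face and the board's far edge, and the middle of that strip is at x = +80 mm of the shell.
- ring: Loose flat ring of dark steel, 62 mm outer diameter, 28 mm hole, 12 mm thick, 0.15 to 0.3 kg, lying flat on the bench. Origin: centre of its underside.
- cap: Loose round copper cap, 46 mm in diameter with straight sides up to 17 mm, domed above to 25 mm in all, flat underside, about 0.1 kg. Origin: centre of its underside.
- bar: Loose aluminium bar lying flat, 100 mm long (its x), 24 mm wide (its y), 16 mm thick, about 0.1 kg. Origin: centre of its underside.
- arrow: Loose copper arrow lying flat, 14 mm thick, about 0.1 kg. Its +x points to the arrow's tip. Origin: on the underside, midway along its length; the tip is at about x = +42 mm and the tail end at x = -42 mm. The straight shaft is 24 mm wide (its y); the two barbs of the head spread to about 68 mm between x = 0 and the tip. Grip the bare shaft across its width at about x = -20 mm.
- tape: Tape measure standing loose on the bench, left of the pieces, 70 x 40 x 34 mm, black and red; a bystander to be left alone. Origin: centre of its underside.
- tin: Open round steel tin with brass rivets, loose on the bench, right of the pieces, 68 mm in diameter, 36 mm high; a bystander to be left alone. Origin: centre of its underside.
There are look-alikes about, which are no part of the job. Leave any turquoise look-alike of the arrow alone. Several things look just like the bar: the one meant starts farthest to the robot's left.

How it is judged:
By the outcome, as a careful person would: the job done as asked, in the order asked, and still so for the second after the job is handed in, with the robot touching nothing.
It also fails if it takes over 134 s, if anything falls off the work surface, if the arm or the gripper's body presses on something with over 40 N, if the wrist force passes 120 N, or if a joint passes its speed limit or range.

## Working session

There is one attempt and no reset: what is moved stays moved. The work goes in short steps, Python scripts to look and compute and a tool call to move; the robot and the scene stay as the last step left them, time stands still between calls to the robot, and variables do not carry over. Pictures are saved under pics/ and viewed, at most 14 in all, crops included, and the job is handed in when it is done.

Besides the shell and the picture viewer there is one more tool, called after "Request:" by a JSON object that holds its "fn" and its "kwargs", one argument or row to a line. move_arm: Moves the arm, as the interface text tells. Its arguments: {"type":"object","properties":{"plan":{"type":"array","items":{"type":"array","items":{"type":"number"}}},"newtons":{"type":"number"}},"required":["plan"]}

```bash
mkdir -p pics; ls; cat > h.py <<'E'
import numpy as np, cv2
from plant import arm
def snap(n,f):
    im=arm.get_image(n); cv2.imwrite('pics/'+f,im[:,:,::-1]); return im
def p2w(n,uv,z):
    c=arm.camera_info(n);K=np.array(c['camera_matrix'],float);T=np.array(c['T'])
    uv=np.array(uv,float).reshape(-1,1,2)
    s=cv2.undistortPoints(uv,K,np.array([c['k1'],0,0,0,0.]),None,None).reshape(-1,2)
    d=np.c_[s,np.ones(len(s))]@T[:3,:3].T; o=T[:3,3]
    return o+d*((z-o[2])/d[:,2])[:,None]
def w2p(n,P):
    c=arm.camera_info(n);K=np.array(c['camera_matrix'],float);Ti=np.linalg.inv(np.array(c['T']))
    r,_=cv2.Rodrigues(Ti[:3,:3]); return cv2.projectPoints(np.array(P,float).reshape(-1,1,3),r,Ti[:3,3],K,np.array([c['k1'],0,0,0,0.]))[0].reshape(-1,2)
def crop(im,f,x0,y0,x1,y1,s):
    cv2.imwrite('pics/'+f,cv2.resize(im[y0:y1,x0:x1,::-1],None,fx=s,fy=s,interpolation=cv2.INTER_CUBIC))
E
python3 - <<'E'
from h import *
snap('scene','s0.png');snap('top','t0.png')
for n in('scene','top'):print(arm.camera_info(n))
print(arm.get_obs())
E
```

```text
pics
{'camera_matrix': array([[534.97743098,   0.        , 317.73281252],
       [  0.        , 534.97743098, 251.05779325],
       [  0.        ,   0.        ,   1.        ]]), 'k1': -0.14385222933315653, 'T': array([[ 3.01762552e-01,  5.61185313e-01, -7.70720706e-01,
         1.55208884e+03],
       [ 9.53382820e-01, -1.78260434e-01,  2.43483915e-01,
        -3.50647244e+02],
       [-7.49410406e-04, -8.08266208e-01, -5.88816759e-01,
         8.50166300e+02],
       [ 0.00000000e+00,  0.00000000e+00,  0.00000000e+00,
         1.00000000e+00]])}
{'camera_matrix': array([[523.93683845,   0.        , 319.52778795],
       [  0.        , 523.93683845, 239.43529127],
       [  0.        ,   0.        ,   1.        ]]), 'k1': -0.07036663749672939, 'T': array([[ 2.30004118e-02, -9.95972649e-01,  8.66571563e-02,
         3.60961544e+02],
       [-9.99603422e-01, -2.15021149e-02,  1.81839795e-02,
        -2.16101136e+00],
       [-1.62474342e-02, -8.70410290e-02, -9.96072226e-01,
         1.24313859e+03],
       [ 0.00000000e+00,  0.00000000e+00,  0.00000000e+00,
         1.00000000e+00]])}
{'clock': 0.1, 'joint_pos': array([ 1.07688879e+00,  1.59004798e-01,  1.59805799e+00,  6.26888576e-07,
        1.38618194e+00, -2.10067432e-01]), 'qvel': array([ 0.00043473, -0.00128233, -0.00346612, -0.00129705,  0.00122514,
        0.0013418 ]), 'tau': array([-2.01623625e-04, -3.86504853e+01, -3.22958314e+01,  7.02673174e-02,
        3.39633005e-02, -7.02382954e-05]), 'tcp_pos': array([160.76511984, 551.50462476, 213.73101975]), 'ee_rot': array([-4.44279225e-01, -3.10944246e+00,  2.43518500e-03]), 'wrist_force': array([-0.38547546,  0.35059407,  0.49853504]), 'torque': array([ 0.0276179 ,  0.01930953, -0.0140473 ]), 'grip_force': 0.0, 'gripper_width': 0.9997273010333527}
```

View pics/t0.png

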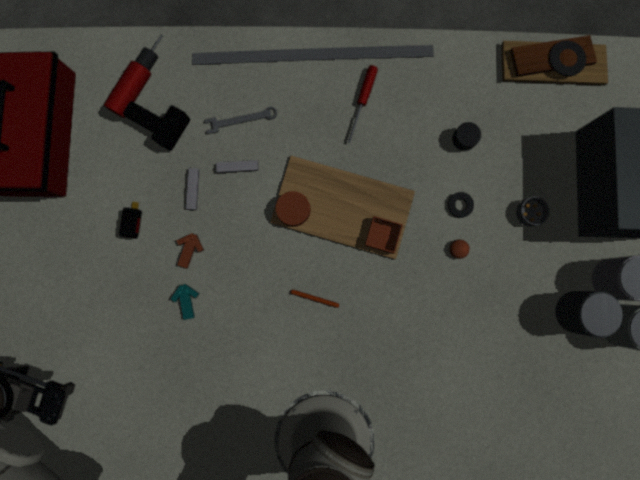

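View pics/s0.png

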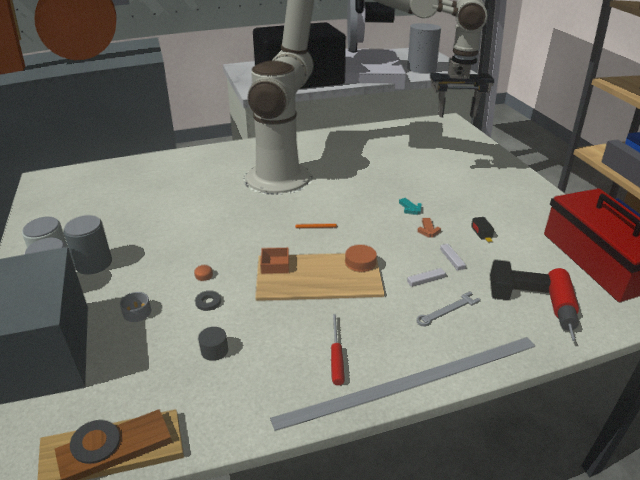

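Top picture: drum at (293,208), shell at (383,235), ring at (460,205), cap at (459,249), copper arrow at (189,250) beside the turquoise one at (184,300). There are two bars, at (192,188) and (237,166); the left one is ours. The scene view agrees.

```bash
python3 - <<'E'
from h import *
im=cv2.imread('pics/t0.png')[:,:,::-1]
im=np.clip(im.astype(float)*1.7,0,255).astype(np.uint8)
crop(im,'c_board.png',265,145,425,265,5)
a=np.vstack([im[160:280,165:265],]);b=im[160:280,435:555][:, :60]
cv2.imwrite('pics/c_lr.png',cv2.resize(np.hstack([a,b])[:,:,::-1],None,fx=5,fy=5,interpolation=cv2.INTER_CUBIC))
E
```

```text
(no output)
```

View pics/c_board.png

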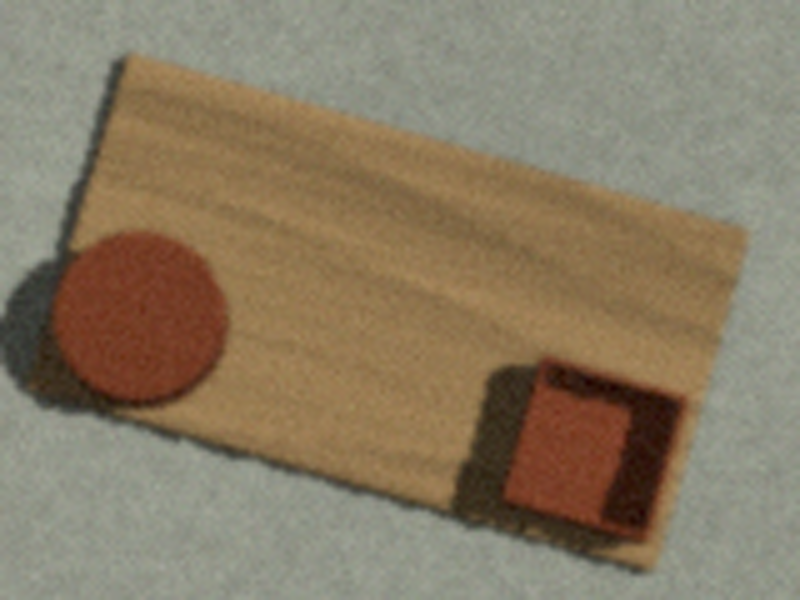

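View pics/c_lr.png

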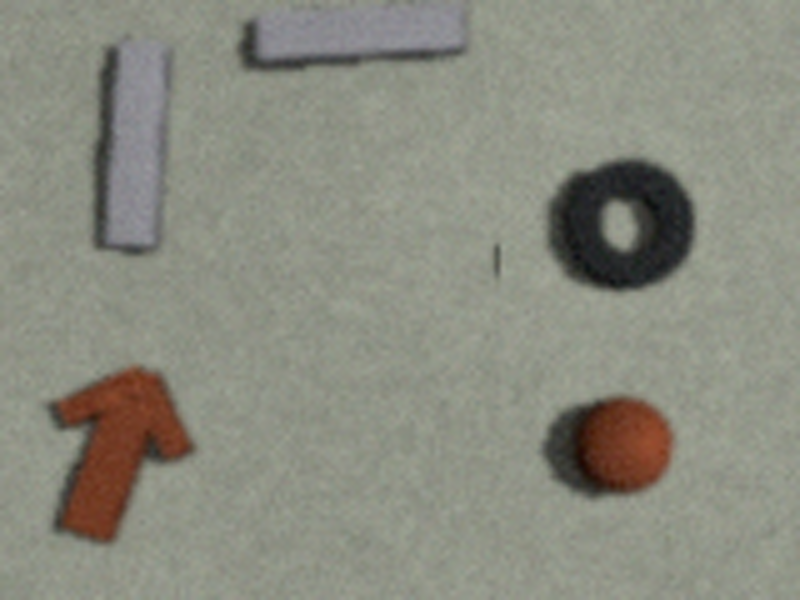

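Read off the crops:

- **Board:** corners (128,57), (748,232) and (653,570). Drum circle centre is about (142,318).
- **Shell:** top corners (540,357), (686,397), (648,542) and (503,502).
- **Second crop:** bar corners (113,42), (170,45), (160,249) and (105,247). Arrow tail is at (86,535) and tip at about (145,368). Ring is at (628,224) and cap at (625,444).

```bash
cat > m.py <<'E'
from h import *
from scipy.optimize import least_squares
def A(l,ox,oy): return np.array(l,float)/5-.4+[ox,oy]
# fit board pose to board corners, drum centre, shell corners
B=np.array([[85,155,12],[85,-155,12],[-85,-155,12],[-40,110,42],[-5,-75,42],[-5,-145,42],[-75,-145,42],[-75,-75,42]],float)
uv=A([[128,57],[748,232],[653,570],[142,318],[540,357],[686,397],[648,542],[503,502]],265,145)
def W(q,P): c,s=np.cos(q[2]),np.sin(q[2]); P=np.atleast_2d(P); return np.c_[q[0]+c*P[:,0]-s*P[:,1],q[1]+s*P[:,0]+c*P[:,1],P[:,2]]
f=least_squares(lambda q:(w2p('top',W(q,B))-uv).ravel(),[560,-20,-.25])
board=f.x
if __name__=='__main__':
    print('board',board,f.fun.reshape(-1,2).round(2).tolist())
    L=lambda l,z:p2w('top',A(l,165,160),z); R=lambda l,z:p2w('top',A(l,335,160),z)
    b=L([[113,42],[170,45],[160,249],[105,247]],16);print('bar',b.mean(0),b.round(),np.arctan2(*((b[0]+b[1]-b[2]-b[3])[[1,0]])))
    a=L([[86,535],[145,368],[60,412],[190,448]],14);print('arrow',a.round(1),(a[0]+a[1])/2,np.arctan2(*(a[1]-a[0])[[1,0]]))
    print('ring',R([628,224],12),R([[561,224],[694,224]],12)); print('cap',R([625,444],17))
    for n,p in dict(ring=[-40,0,12],drum=[-40,110,42],shell=[-40,-110,42],bar=[40,-110,12]).items(): print(n,W(board,p).round(1))
E
python3 m.py
python3 - <<'E'
from h import *
im=cv2.imread('pics/s0.png')
cv2.imwrite('pics/s0c.png',cv2.resize(np.hstack([im[235:325,185:395][:, :]]),None,fx=3.8,fy=3.8,interpolation=cv2.INTER_CUBIC))
E
```

```text
board [ 5.46939059e+02 -3.14166685e+01 -2.58877050e-01] [[-0.55, -0.55], [0.36, -0.37], [0.41, 0.7], [-0.98, 0.12], [0.49, -0.21], [0.52, 0.13], [0.05, 0.26], [-0.31, -0.16]]
bar [583.05190307 328.20293413  16.        ] [[633. 342.  16.]
 [632. 314.  16.]
 [533. 315.  16.]
 [534. 341.  16.]] 0.00379704941878252
arrow [[396.3 344.7  14. ]
 [476.3 319.9  14. ]
 [454.4 359.9  14. ]
 [438.7 296.6  14. ]] [436.32303157 332.30787518  14.        ] -0.30108895857908796
ring [[ 558.80288367 -311.89249629   12.        ]] [[ 558.06845685 -279.90669864   12.        ]
 [ 559.5359388  -343.46891378   12.        ]]
cap [[ 453.61196077 -309.07752109   17.        ]]
ring [[508.3 -21.2  12. ]]
drum [[536.4  85.2  42. ]]
shell [[ 480.1 -127.5   42. ]]
bar [[ 557.4 -148.    12. ]]
```

View pics/s0c.png

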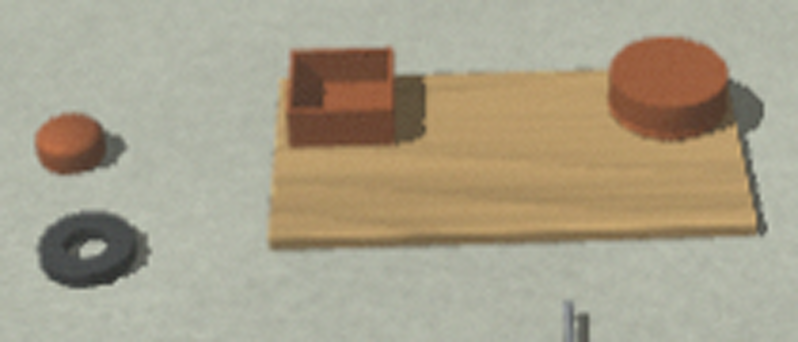

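The scene crop agrees: ring and cap left, shell then drum. Board near-camera edge runs (271,240) to (757,228). I'll cross-check with that camera and plan the ring pick.

```bash
cat > go.py <<'E'
import sys; from h import *; from scipy.spatial.transform import Rotation as Ro
def go(x,y,z,psi):
    """psi: world angle of closing axis (mod pi); prints shift and turn in tool units"""
    o=arm.get_obs();R=Ro.from_rotvec(o['ee_rot']).as_matrix();p=o['tcp_pos'];q=o['joint_pos']
    cur=np.arctan2(R[1,1],R[0,1])
    for k in(-2,-1,0,1,2):
        d=(psi-cur)+k*np.pi
        if abs(d)>4:continue
        c,s=np.cos(cur+d),np.sin(cur+d)
        Rt=np.array([[s,c,0],[-c,s,0],[0,0,-1.]])
        q6=q[5]+(np.arctan2(y,x)-q[0])-d
        if abs(q6)>2.9: continue
        rel=Ro.from_matrix(R.T@Rt).as_rotvec()
        if abs(d)>3.1: rel=np.array([0,0,-d])
        print('shift',(R.T@(np.array([x,y,z])-p)/30).round(3),'turn',np.degrees(rel).round(1)/6,'q6',q6.round(2))
    print('tcp',p.round(1),'psi',round(cur,3),'f',o['wrist_force'].round(1),'w',round(o['gripper_width']*92,1),'g',round(o['grip_force'],1),'t',round(o['clock'],2))
if __name__=='__main__': go(*map(float,sys.argv[1:]))
E
python3 - <<'E'
from h import *; import m
S=lambda l:(np.array(l,float)+.5)/3.8-.5+[185,235]
print('board far corners top',m.W(m.board,[[85,155,12],[85,-155,12]]).round(1).tolist(),'scene',p2w('scene',S([[757,228],[271,240]]),12).round(1).tolist())
print('ring',p2w('scene',S([[88,244]]),12),'cap',p2w('scene',S([[70,150]]),17),'drum',p2w('scene',S([[668,74]]),42))
E
python3 go.py 559 -312 120 -0.259; python3 go.py 559 -312 120 1.312
```

```text
board far corners top [[668.8, 96.7, 12.0], [589.4, -203.0, 12.0]] scene [[672.3, 93.6, 12.0], [590.7, -201.4, 12.0]]
ring [[ 560.18947361 -312.54348649   12.        ]] cap [[ 468.06555902 -310.64869447   17.        ]] drum [[539.75204568  83.21676693  42.        ]]Traceback (most recent call last):
  File "go.py", line 17, in <module>
    if __name__=='__main__': go(*map(float,sys.argv[1:]))
                             ~~^^^^^^^^^^^^^^^^^^^^^^^^^^
  File "go.py", line 13, in go
    rel=Ro.from_matrix(R.T@Rt).as_rotvec()
        ~~~~~~~~~~~~~~^^^^^^^^
  File "scipy/spatial/transform/_rotation.pyx", line 1143, in scipy.spatial.transform._rotation.Rotation.from_matrix
ValueError: Non-positive determinant (left-handed or null coordinate frame) in rotation matrix 0: [[-2.48379471e-02 -9.99691431e-01 -3.45101724e-04]
 [-9.99690200e-01  2.48373588e-02  1.61562347e-03]
 [ 1.60655352e-03 -3.85123581e-04  9.99998635e-01]].
Traceback (most recent call last):
  File "go.py", line 17, in <module>
    if __name__=='__main__': go(*map(float,sys.argv[1:]))
                             ~~^^^^^^^^^^^^^^^^^^^^^^^^^^
  File "go.py", line 13, in go
    rel=Ro.from_matrix(R.T@Rt).as_rotvec()
        ~~~~~~~~~~~~~~^^^^^^^^
  File "scipy/spatial/transform/_rotation.pyx", line 1143, in scipy.spatial.transform._rotation.Rotation.from_matrix
ValueError: Non-positive determinant (left-handed or null coordinate frame) in rotation matrix 0: [[ 9.99686351e-01 -2.50415570e-02 -3.45101724e-04]
 [-2.50409684e-02 -9.99685120e-01  1.61562347e-03]
 [ 3.85450785e-04  1.60647505e-03  9.99998635e-01]].
```

```bash
sed -i 's/\[\[s,c,0\],\[-c,s,0\]/[[-s,c,0],[c,s,0]/' go.py; python3 go.py 559 -312 100 -0.259; python3 - <<'E'
from h import *
S=lambda l:(np.array(l,float)+.5)/3.8-.5+[185,235]
print(p2w('scene',S([[70,173]]),0))
E
```

```text
shift [-20.805 -23.908   3.822] turn [-0.01666667  0.01666667 14.76666667] q6 -0.25
tcp [160.8 551.5 213.7] psi 1.287 f [-0.4  0.4  0.5] w 92.0 g 0.0 t 0.1
[[ 470.63385107 -313.20247255    0.        ]]
```

Request:
{"fn": "move_arm", "kwargs": {
  "plan": [
    [-3,-3.5,1,0,0,2],
    [-5,-6,2,0,0,4],
    [-20.8,-23.9,3.8,0,0,14.77],
    [-20.8,-23.9,3.8,0,0,14.77],
    [-20.8,-23.9,3.8,0,0,14.77],
    [-20.8,-23.9,3.8,0,0,14.77],
    [-20.8,-23.9,3.8,0,0,14.77],
    [-20.8,-23.9,3.8,0,0,14.77],
    [-20.8,-23.9,3.8,0,0,14.77],
    [-20.8,-23.9,3.8,0,0,14.77],
    [-20.8,-23.9,3.8,0,0,14.77],
    [-20.8,-23.9,3.8,0,0,14.77]
  ]
}}

```text
invalid input
```

Request:
{"fn": "move_arm", "kwargs": {
  "plan": [
    [-20.8,-23.9,3.8,0,0,14.77,1],
    [-20.8,-23.9,3.8,0,0,14.77,1],
    [-20.8,-23.9,3.8,0,0,14.77,1],
    [-20.8,-23.9,3.8,0,0,14.77,1],
    [-20.8,-23.9,3.8,0,0,14.77,1],
    [-20.8,-23.9,3.8,0,0,14.77,1],
    [-20.8,-23.9,3.8,0,0,14.77,1],
    [-20.8,-23.9,3.8,0,0,14.77,1],
    [-20.8,-23.9,3.8,0,0,14.77,1],
    [-20.8,-23.9,3.8,0,0,14.77,1],
    [-20.8,-23.9,3.8,0,0,14.77,1],
    [-20.8,-23.9,3.8,0,0,14.77,1]
  ],
  "newtons": 30
}}

```text
clock: 1.6
tcp_pos: [473.4, -126.2, 124.8]
ee_rot: [-2.491, -1.914, -0.0]
wrist_force: [0.6, 0.4, -0.4]
gripper_width: 0.999
grip_force: 0.0
```

```bash
python3 go.py 559 -312 40 -0.259
```

```text
shift [-5.251  4.354  2.823] turn [ 0.          0.         29.98333333] q6 2.89
shift [-5.251  4.354  2.823] turn [-0.         -0.         -0.01666667] q6 -0.25
tcp [ 473.4 -126.2  124.8] psi -0.26 f [ 0.6  0.4 -0.4] w 91.9 g 0.0 t 1.6
```

Request:
{"fn": "move_arm", "kwargs": {
  "plan": [
    [-5.25,4.35,2.5,0,0,0,1],
    [-5.25,4.35,2.5,0,0,0,1],
    [-5.25,4.35,2.5,0,0,0,1],
    [-5.25,4.35,2.5,0,0,0,1],
    [-5.25,4.35,2.5,0,0,0,1],
    [-5.25,4.35,2.5,0,0,0,1]
  ]
}}

```text
clock: 2.35
tcp_pos: [558.3, -308.9, 50.2]
ee_rot: [-2.489, -1.915, -0.0]
wrist_force: [0.4, -0.1, -0.1]
gripper_width: 0.999
grip_force: 0.0
```

```bash
python3 go.py 559 -312 4 -0.259; python3 -c "
from h import *
im=snap('scene','s1.png');crop(im,'s1c.png',150,190,310,330,4)"
```

```text
shift [-0.097  0.049  1.539] turn [ 0.  0. 30.] q6 2.89
shift [-0.097  0.049  1.539] turn [-0.01666667 -0.         -0.        ] q6 -0.25
tcp [ 558.3 -308.9   50.2] psi -0.259 f [ 0.4 -0.1 -0.1] w 91.9 g 0.0 t 2.35
```

View pics/s1c.png

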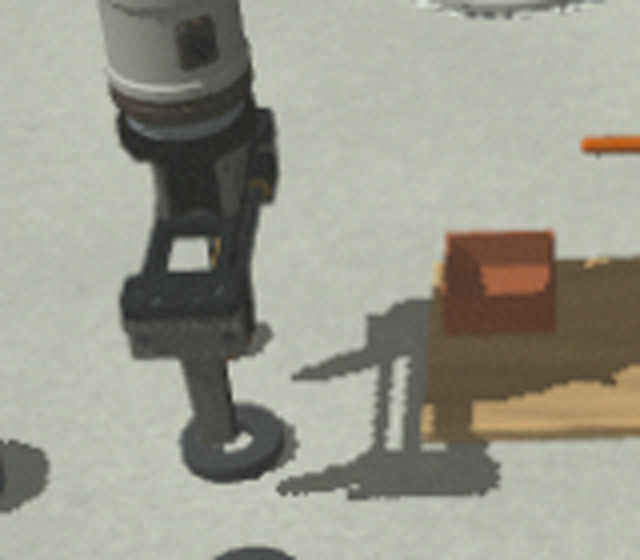

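The open fingers hang above the ring (finger at about (215,410) in the crop), straddling it. Going down and gripping.

Request:
{"fn": "move_arm", "kwargs": {
  "plan": [
    [-0.08,0.05,0.8,0,0,0,1],
    [-0.08,0.05,1.53,0,0,0,1],
    [-0.08,0.05,1.53,0,0,0,1],
    [-0.08,0.05,1.53,0,0,0,0.5],
    [-0.08,0.05,1.53,0,0,0,0.5],
    [-0.08,0.05,1.53,0,0,0,0.5],
    [-0.08,0.05,1.53,0,0,0,0.5],
    [-0.08,0.05,1.53,0,0,0,0.5]
  ],
  "newtons": 30
}}

```text
clock: 3.4
tcp_pos: [559.9, -312.9, 5.1]
ee_rot: [2.49, 1.914, 0.0]
wrist_force: [-0.6, 1.0, 3.6]
gripper_width: 0.664
grip_force: 30.0
```

```bash
python3 go.py 508.3 -21.2 80 -0.259
```

```text
shift [ 8.954 -4.157 -2.504] turn [ 0.  0. -0.] q6 0.22
tcp [ 559.9 -312.9    5.1] psi -0.26 f [-0.6  1.   3.6] w 61.1 g 30.0 t 3.4
```

Request:
{"fn": "move_arm", "kwargs": {
  "plan": [
    [0,0,-1.5,0,0,0,0.5],
    [1,-0.5,-2.5,0,0,0,0.5],
    [8.95,-4.15,-2.5,0,0,0,0.5],
    [8.95,-4.15,-2.5,0,0,0,0.5],
    [8.95,-4.15,-2.5,0,0,0,0.5],
    [8.95,-4.15,-2.5,0,0,0,0.5],
    [8.95,-4.15,-2.5,0,0,0,0.5],
    [8.95,-4.15,-2.5,0,0,0,0.5],
    [8.95,-4.15,-2.5,0,0,0,0.5],
    [8.95,-4.15,-2.5,0,0,0,0.5]
  ]
}}

```text
clock: 4.65
tcp_pos: [508.6, -22.6, 79.5]
ee_rot: [2.492, 1.912, 0.0]
wrist_force: [0.2, -0.8, -1.4]
gripper_width: 0.662
grip_force: 30.0
```

```bash
python3 go.py 509 -21.5 17.5 -0.259
```

```text
shift [3.800e-02 2.000e-03 2.065e+00] turn [ 0.          0.         -0.03333333] q6 0.22
tcp [508.6 -22.6  79.5] psi -0.262 f [ 0.2 -0.8 -1.4] w 60.9 g 30.0 t 4.65
```

Request:
{"fn": "move_arm", "kwargs": {
  "plan": [
    [0.02,0,1.4,0,0,0,0.5],
    [0.02,0,1.8,0,0,0,0.5],
    [0.02,0,1.8,0,0,0,0.5],
    [0.02,0,1.8,0,0,0,0.5]
  ]
}}

```text
clock: 5.15
tcp_pos: [509.4, -21.1, 26.6]
ee_rot: [2.489, 1.914, 0.002]
wrist_force: [0.6, 0.2, -2.0]
gripper_width: 0.664
grip_force: 30.0
```

```bash
python3 go.py 509 -21.5 17.5 -0.259
```

```text
shift [-0.018 -0.011  0.304] turn [ 0.01666667  0.         -0.01666667] q6 0.22
tcp [509.4 -21.1  26.6] psi -0.26 f [ 0.6  0.2 -2. ] w 61.0 g 30.0 t 5.15
```

Request:
{"fn": "move_arm", "kwargs": {
  "plan": [
    [-0.02,-0.01,0.2,0,0,0,0.5],
    [-0.02,-0.01,0.31,0,0,0,0.5],
    [-0.02,-0.01,0.31,0,0,0,0.5],
    [-0.02,-0.01,0.31,0,0,0,0.8],
    [-0.02,-0.01,0.31,0,0,0,0.8],
    [-0.02,-0.01,0.31,0,0,0,0.8],
    [-0.02,-0.01,-1.5,0,0,0,0.8],
    [-0.02,-0.01,-2.5,0,0,0,0.8],
    [-0.02,-0.01,-2.5,0,0,0,0.8]
  ]
}}

```text
clock: 6.28
tcp_pos: [510.1, -21.6, 102.9]
ee_rot: [2.487, 1.912, 0.006]
wrist_force: [-0.2, 0.2, -0.6]
gripper_width: 0.797
grip_force: 0.0
```

```bash
python3 go.py 453 -310 100 -0.259;python3 go.py 453 -310 100 0
```

```text
shift [-9.779  0.629  0.103] turn [ 0.  0. 30.] q6 2.8
shift [-9.779  0.629  0.103] turn [ 0.05  0.   -0.  ] q6 -0.34
tcp [510.1 -21.6 102.9] psi -0.26 f [-0.2  0.2 -0.6] w 73.3 g 0.0 t 6.28
shift [-9.779  0.629  0.103] turn [ 1.66666667e-02 -8.33333333e-02  2.75166667e+01] q6 2.54
shift [-9.779  0.629  0.103] turn [ 0.05        0.         -2.48333333] q6 -0.6
tcp [510.1 -21.6 102.9] psi -0.26 f [-0.2  0.2 -0.6] w 73.3 g 0.0 t 6.28
```

Cap next, keeping the same closing axis. After moving clear I'll look at the ring from the top and re-measure it against the board.

Request:
{"fn": "move_arm", "kwargs": {
  "plan": [
    [-9.78,0.63,0.1,0,0,0,0.8],
    [-9.78,0.63,0.1,0,0,0,0.8],
    [-9.78,0.63,0.1,0,0,0,0.8],
    [-9.78,0.63,0.1,0,0,0,0.8],
    [-9.78,0.63,0.1,0,0,0,0.8],
    [-9.78,0.63,0.1,0,0,0,0.8],
    [-9.78,0.63,0.1,0,0,0,0.8],
    [-9.78,0.63,0.1,0,0,0,0.8]
  ]
}}

```text
clock: 7.28
tcp_pos: [450.8, -307.7, 96.6]
ee_rot: [-2.488, -1.916, -0.0]
wrist_force: [0.7, -0.3, 0.2]
gripper_width: 0.796
grip_force: 0.0
```

```bash
python3 go.py 453 -310 8 -0.259; python3 -c "
from h import *
im=snap('top','t1.png');im=np.clip(im.astype(float)*1.7,0,255).astype(np.uint8)
crop(im,'t1c.png',265,145,425,265,5)
im=snap('scene','s2.png');crop(im,'s2c.png',180,225,400,325,3.6)"
```

```text
shift [-0.057  0.093  2.953] turn [ 0.          0.         30.01666667] q6 2.8
shift [-0.057  0.093  2.953] turn [-0.01666667 -0.01666667  0.01666667] q6 -0.34
tcp [ 450.8 -307.7   96.6] psi -0.258 f [ 0.7 -0.3  0.2] w 73.2 g 0.0 t 7.28
```

View pics/t1c.png

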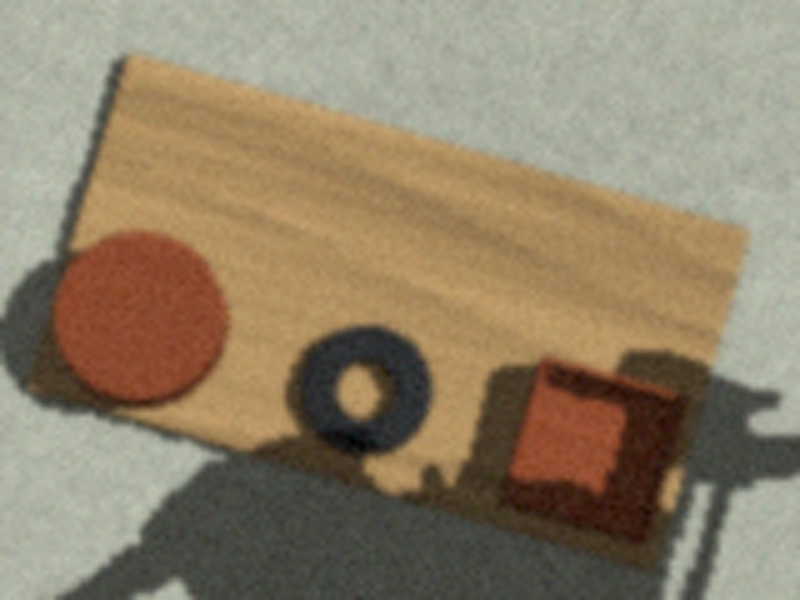

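View pics/s2c.png

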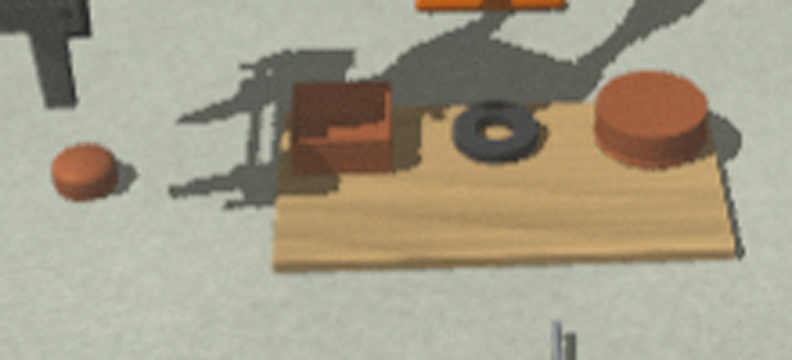

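Ring top circle is centred near (365,390) in the top crop, with drum at (141,318) and shell centre at (595,450). In the scene crop the cap is at (85,172), bottom edge at y≈200. Checking these numerically.

```bash
python3 - <<'E'
from h import *; import m
A=m.A; b=m.board
def loc(p): c,s=np.cos(b[2]),np.sin(b[2]); d=np.atleast_2d(p)[:,:2]-b[:2]; return (d@np.array([[c,-s],[s,c]])).round(1)
print('ring top',loc(p2w('top',A([365,390],265,145),24)),'drum',loc(p2w('top',A([141,317.5],265,145),42)),'shell',loc(p2w('top',A([595,450],265,145),42)))
# refine ring by dark blob hull
im=cv2.imread('pics/t1.png');g=im.astype(int)
roi=im[205:240,318:356]; blue=(roi[:,:,2].astype(int)-roi[:,:,0])  # red-blue: ring dark grey has ~0
cv2.imwrite('/tmp/x.png',blue)
mk=((blue<12)).astype(np.uint8)
n,l,s,c=cv2.connectedComponentsWithStats(mk)
k=1+np.argmax(s[1:,4]); print('blob',s[k],c[k]+[318,205]); print('ring blob',loc(p2w('top',c[k]+[318,205],24)))
S=lambda l:(np.array(l,float)+.5)/3.6-.5+[180,225]
ps=p2w('scene',S([[497,131]]),24); print('ring scene',ps,loc(ps),'drum scene',loc(p2w('scene',S([[651,104]]),42)),'shell',loc(p2w('scene',S([[290,83],[392,83],[393,139],[291,142]]),42)),'farcorners',loc(p2w('scene',S([[275,262],[734,250]]),12)))
# cap: project model silhouette for candidate centres
t=np.linspace(0,6.283,60)
def bb(n,x,y):
    P=np.vstack([np.c_[x+23*np.cos(t),y+23*np.sin(t),0*t+z] for z in(0,17)]+[np.c_[x+12*np.cos(t),y+12*np.sin(t),0*t+23.5]]);u=w2p(n,P);return u.min(0),u.max(0)
print(bb('scene',453.6,-309),S([[52,143],[118,201]])); print(bb('top',453.6,-309),A([[577,397],[672,492]],335,160))
print(w2p('scene',[450.8,-307.7,96.6])*3.6-np.array([180,225])*3.6)
E
```

```text
ring top [[-40.7  -0.3]] drum [[-39.  108.4]] shell [[ -40.3 -110. ]]
blob [  7   6  26  25 405] [337.34074074 222.72839506]
ring blob [[-41.2   0.2]]
ring scene [[511.94842512 -22.17670779  24.        ]] [[-36.2  -0. ]] drum scene [[-38.8 109.4]] shell [[ -76.8 -147.3]
 [ -73.2  -73.9]
 [  -6.8  -73.4]
 [  -6.7 -143.9]] farcorners [[  84.5 -153. ]
 [  87.2  152.4]]
(array([193.84235994, 265.0668816 ]), array([212.7805142 , 281.53252968])) [[194.08333333 264.36111111]
 [212.41666667 280.47222222]]
(array([448.17527925, 238.6482566 ]), array([469.29667789, 258.55668665])) [[450. 239.]
 [469. 258.]]
[[69.06637323 69.44665964]][ WARN:0@0.434] global loadsave.cpp:1063 imwrite_ Unsupported depth image for selected encoder is fallbacked to CV_8U.
```

Request:
{"fn": "move_arm", "kwargs": {
  "plan": [
    [-0.03,0.07,1.5,0,0,0,0.8],
    [-0.03,0.07,2.5,0,0,0,0.8],
    [-0.03,0.07,2.5,0,0,0,0.8],
    [-0.03,0.07,2.5,0,0,0,0.8]
  ],
  "newtons": 20
}}

```text
clock: 7.88
tcp_pos: [453.5, -311.2, 23.7]
ee_rot: [2.488, 1.915, 0.0]
wrist_force: [0.0, 0.4, -1.2]
gripper_width: 0.802
grip_force: 0.0
```

```bash
python3 go.py 453 -310 6 -0.259
```

```text
shift [ 0.036 -0.027  0.591] turn [ 0.  0. 30.] q6 2.8
shift [ 0.036 -0.027  0.591] turn [ 0.01666667  0.01666667 -0.        ] q6 -0.34
tcp [ 453.5 -311.2   23.7] psi -0.259 f [ 0.   0.4 -1.2] w 73.7 g 0.0 t 7.88
```

Request:
{"fn": "move_arm", "kwargs": {
  "plan": [
    [0.03,-0.02,0.59,0,0,0,0.8],
    [0.03,-0.02,0.59,0,0,0,0.8],
    [0.03,-0.02,0.59,0,0,0,0.35],
    [0.03,-0.02,0.59,0,0,0,0.35],
    [0.03,-0.02,0.59,0,0,0,0.35],
    [0.03,-0.02,0.59,0,0,0,0.35],
    [0.03,-0.02,0.59,0,0,0,0.35],
    [0.03,-0.02,-1,0,0,0,0.35],
    [0.03,-0.02,-3,0,0,0,0.35],
    [0.03,-0.02,-3,0,0,0,0.35]
  ]
}}

```text
clock: 9.12
tcp_pos: [455.1, -312.7, 117.8]
ee_rot: [2.482, 1.909, 0.002]
wrist_force: [0.8, -0.6, -1.0]
gripper_width: 0.49
grip_force: 20.0
```

```bash
python3 go.py 509.5 -21.4 100 -0.259
```

```text
shift [ 9.855 -0.745  0.531] turn [ 0.08333333  0.05       -0.        ] q6 0.22
tcp [ 455.1 -312.7  117.8] psi -0.26 f [ 0.8 -0.6 -1. ] w 45.1 g 20.0 t 9.12
```

Request:
{"fn": "move_arm", "kwargs": {
  "plan": [
    [9.85,-0.75,0.53,0,0,0,0.35],
    [9.85,-0.75,0.53,0,0,0,0.35],
    [9.85,-0.75,0.53,0,0,0,0.35],
    [9.85,-0.75,0.53,0,0,0,0.35],
    [9.85,-0.75,0.53,0,0,0,0.35],
    [9.85,-0.75,0.53,0,0,0,0.35],
    [9.85,-0.75,0.53,0,0,0,0.35],
    [9.85,-0.75,0.53,0,0,0,0.35],
    [9.85,-0.75,1.5,0,0,0,0.35],
    [9.85,-0.75,2.2,0,0,0,0.35],
    [9.85,-0.75,2.2,0,0,0,0.35],
    [9.85,-0.75,2.2,0,0,0,0.35]
  ]
}}

```text
clock: 10.62
tcp_pos: [507.0, -19.3, 47.3]
ee_rot: [2.491, 1.913, 0.001]
wrist_force: [0.8, -0.4, -0.7]
gripper_width: 0.489
grip_force: 20.0
```

```bash
python3 go.py 509.5 -21.4 29.5 -0.259
```

```text
shift [-0.047  0.097  0.592] turn [ 0.01666667  0.         -0.01666667] q6 0.22
tcp [507.  -19.3  47.3] psi -0.261 f [ 0.8 -0.4 -0.7] w 45.0 g 20.0 t 10.62
```

Request:
{"fn": "move_arm", "kwargs": {
  "plan": [
    [-0.05,0.1,0.4,0,0,0,0.35],
    [-0.05,0.1,0.5,0,0,0,0.35],
    [-0.05,0.1,0.5,0,0,0,0.35],
    [-0.05,0.1,0.5,0,0,0,0.35]
  ]
}}

```text
clock: 11.12
tcp_pos: [509.0, -20.7, 31.5]
ee_rot: [2.49, 1.915, 0.0]
wrist_force: [0.2, 0.1, -1.5]
gripper_width: 0.488
grip_force: 20.0
```

```bash
python3 go.py 509.5 -21.4 29.5 -0.259
```

```text
shift [-0.02   0.021  0.068] turn [ 0.  0. -0.] q6 0.22
tcp [509.  -20.7  31.5] psi -0.26 f [ 0.2  0.1 -1.5] w 44.9 g 20.0 t 11.12
```

Lower to contact, release, lift, and head towards the arrow.

Request:
{"fn": "move_arm", "kwargs": {
  "plan": [
    [-0.02,0.02,0.08,0,0,0,0.35],
    [-0.02,0.02,0.08,0,0,0,0.35],
    [-0.02,0.02,0.08,0,0,0,0.35]
  ]
}}

```text
clock: 11.5
tcp_pos: [509.4, -21.5, 29.1]
ee_rot: [2.49, 1.915, 0.0]
wrist_force: [0.2, -0.1, -1.3]
gripper_width: 0.491
grip_force: 20.0
```

Request:
{"fn": "move_arm", "kwargs": {
  "plan": [
    [0,0,0,0,0,0,0.7],
    [0,0,0,0,0,0,0.7],
    [0,0,0,0,0,0,0.7],
    [0,0,-1.5,0,0,0,0.7],
    [0,0,-3,0,0,0,0.7],
    [0,0,-3,0,0,0,0.7]
  ]
}}

```text
clock: 12.25
tcp_pos: [512.4, -22.3, 123.1]
ee_rot: [2.485, 1.911, 0.008]
wrist_force: [0.2, 0.2, -0.4]
gripper_width: 0.698
grip_force: 0.0
```

```bash
python3 - <<'E'
import numpy as np
# arrow centre & grip point at arrow x=-20
c=np.array([436.3,332.3]);a=-.301; print(c-20*np.array([np.cos(a),np.sin(a)]))
E
python3 go.py 417.2 338.2 100 1.27
```

```text
[417.19919017 338.2295079 ]
shift [10.798 -6.159  0.717] turn [ 0.06666667 -0.06666667 15.4       ] q6 2.55
shift [10.798 -6.159  0.717] turn [  0.06666667   0.06666667 -14.6       ] q6 -0.59
tcp [512.4 -22.3 123.1] psi -0.26 f [ 0.2  0.2 -0.4] w 64.2 g 0.0 t 12.25
```

Request:
{"fn": "move_arm", "kwargs": {
  "plan": [
    [10.8,-6.16,0.72,0,0,-14.6,0.6],
    [10.8,-6.16,0.72,0,0,-14.6,0.6],
    [10.8,-6.16,0.72,0,0,-14.6,0.6],
    [10.8,-6.16,0.72,0,0,-14.6,0.6],
    [10.8,-6.16,0.72,0,0,-14.6,0.6],
    [10.8,-6.16,0.72,0,0,-14.6,0.6],
    [10.8,-6.16,0.72,0,0,-14.6,0.6],
    [10.8,-6.16,0.72,0,0,-14.6,0.6],
    [10.8,-6.16,0.72,0,0,-14.6,0.6],
    [10.8,-6.16,0.72,0,0,-14.6,0.6],
    [10.8,-6.16,0.72,0,0,-14.6,0.6],
    [10.8,-6.16,0.72,0,0,-14.6,0.6]
  ]
}}

```text
clock: 13.75
tcp_pos: [414.0, 339.0, 97.4]
ee_rot: [-0.474, -3.106, -0.0]
wrist_force: [-0.1, 0.3, 0.1]
gripper_width: 0.599
grip_force: 0.0
```

```bash
python3 go.py 417.2 338.2 5 1.27; python3 -c "
from h import *
im=snap('top','t2.png');im=np.clip(im.astype(float)*1.7,0,255).astype(np.uint8)
a=im[190:265,265:415]
s=snap('scene','s3.png')[235:290,260:400]
a=cv2.resize(a,(700,350),interpolation=cv2.INTER_CUBIC);s=cv2.resize(s,(588,231),interpolation=cv2.INTER_CUBIC)
s=cv2.copyMakeBorder(s,0,0,0,112,0);cv2.imwrite('pics/t2c.png',np.vstack([a,s])[:,:,::-1])"
```

```text
shift [-0.11   0.006  3.079] turn [ 0.          0.         29.98333333] q6 2.55
shift [-0.11   0.006  3.079] turn [ 0.         -0.         -0.01666667] q6 -0.59
tcp [414.  339.   97.4] psi 1.268 f [-0.1  0.3  0.1] w 55.1 g 0.0 t 13.75
```

View pics/t2c.png

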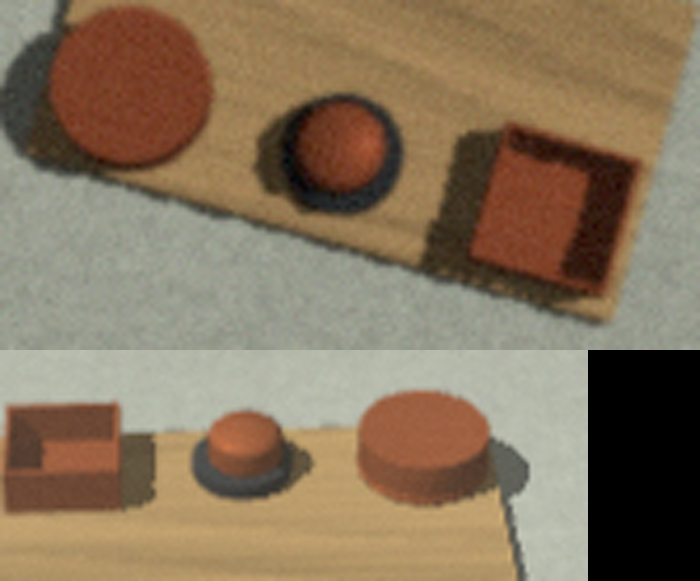

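Cap sits on the ring: cap circle about (342,145), ring circle about (342,154) in the top crop. Part of that difference is parallax, so I'll measure with projected models.

```bash
cat > chk.py <<'E'
from h import *; import m
b=m.board; t=np.linspace(0,2*np.pi,90)
def loc(p): c,s=np.cos(b[2]),np.sin(b[2]); d=np.atleast_2d(p)[:,:2]-b[:2]; return (d@np.array([[c,-s],[s,c]])).round(1)
T=lambda l:(np.array(l,float)+.5)/4.667-.5+[265,190]
def cyl(x,y,zr): return np.vstack([np.c_[x+r*np.cos(t),y+r*np.sin(t),0*t+z] for z,r in zr])
from scipy.optimize import least_squares
def fit(n,zr,box,x0):
    def f(q): u=w2p(n,cyl(*q,zr)); return np.r_[u.min(0),u.max(0)]-np.ravel(box)
    r=least_squares(f,x0,diff_step=1e-3); return r.x.round(1),loc(r.x),r.fun.round(2)
ring=[(12,31),(24,31)];cap=[(24,23),(41,23),(45,18.5),(48,10)]
print('top ring',fit('top',ring,T([[282,94],[402,213]]),[509,-21]))
print('top cap',fit('top',cap,T([[296,98],[388,193]]),[509,-21]))
S=lambda l:(np.array(l,float)-[0,350]+.5)/4.2-.5+[260,235]
print('scene ring',fit('scene',ring,S([[193,428],[293,498]]),[509,-21]))
print('scene cap',fit('scene',cap,S([[207,410],[285,475]]),[509,-21]))
E
python3 chk.py
python3 - <<'E'
# red-mask bounding box of the cap and dark mask of ring in raw top image
import cv2,numpy as np
im=cv2.imread('pics/t2.png').astype(float)
print(im[210:238,338].round().astype(int).tolist())
E
```

```text
top ring (array([508.4, -21.9]), array([[-39.7,  -0.7]]), array([-0.38, -0.64,  0.38,  0.64]))
top cap (array([510.6, -21.6]), array([[-37.6,   0.2]]), array([-0.1 , -0.09,  0.1 ,  0.09]))
scene ring (array([505.5, -20.7]), array([[-42.8,  -0.3]]), array([-0.17, -0.84,  0.17,  0.77]))
scene cap (array([505.5, -18.8]), array([[-43.3,   1.6]]), array([ 0.27, -0.42, -0.27,  0.41]))
[[29, 38, 45], [16, 21, 31], [20, 31, 57], [24, 36, 69], [24, 38, 72], [22, 37, 71], [22, 38, 72], [24, 36, 70], [23, 38, 72], [24, 37, 72], [24, 39, 77], [22, 38, 76], [23, 37, 73], [23, 36, 73], [21, 36, 73], [19, 35, 68], [25, 39, 73], [22, 37, 68], [21, 36, 66], [13, 23, 53], [10, 20, 41], [15, 15, 24], [20, 20, 20], [28, 27, 23], [26, 28, 26], [27, 31, 38], [38, 53, 66], [47, 71, 87]]
```

Ring is centred within about 1 mm and the cap within about 2 mm of the ring, so both stay. On to the arrow.

Request:
{"fn": "move_arm", "kwargs": {
  "plan": [
    [-0.06,0,1.5,0,0,0,0.6],
    [-0.06,0,2.6,0,0,0,0.6],
    [-0.06,0,2.6,0,0,0,0.6],
    [-0.06,0,2.6,0,0,0,0.6]
  ]
}}

```text
clock: 14.35
tcp_pos: [416.6, 339.1, 20.8]
ee_rot: [0.472, 3.104, 0.002]
wrist_force: [0.5, 0.8, -0.4]
gripper_width: 0.6
grip_force: 0.0
```

```bash
python3 go.py 417.2 338.2 5 1.27
```

```text
shift [-0.026 -0.024  0.525] turn [ 0.          0.         29.98333333] q6 2.55
shift [-0.026 -0.024  0.525] turn [ 0.01666667  0.01666667 -0.01666667] q6 -0.59
tcp [416.6 339.1  20.8] psi 1.269 f [ 0.5  0.8 -0.4] w 55.2 g 0.0 t 14.35
```

Request:
{"fn": "move_arm", "kwargs": {
  "plan": [
    [-0.02,-0.02,0.52,0,0,0,0.6],
    [-0.02,-0.02,0.52,0,0,0,0.6],
    [-0.02,-0.02,0.52,0,0,0,0.6],
    [-0.02,-0.02,0.52,0,0,0,0.1],
    [-0.02,-0.02,0.52,0,0,0,0.1],
    [-0.02,-0.02,0.52,0,0,0,0.1],
    [-0.02,-0.02,0.52,0,0,0,0.1],
    [-0.02,-0.02,0.52,0,0,0,0.1],
    [-0.02,-0.02,0.52,0,0,0,0.1]
  ],
  "newtons": 30
}}

```text
clock: 15.48
tcp_pos: [416.2, 338.0, 3.9]
ee_rot: [0.472, 3.106, 0.0]
wrist_force: [-0.4, 0.2, 1.6]
gripper_width: 0.256
grip_force: 29.9
```

Request:
{"fn": "move_arm", "kwargs": {
  "plan": [
    [0,0,-1.5,0,0,0,0.1],
    [0,0,-3.5,0,0,0,0.1],
    [0,0,-3.5,0,0,0,0.1],
    [0,0,-3.5,0,0,0,0.1],
    [0,0,-3.5,0,0,0,0.1]
  ]
}}

```text
clock: 16.1
tcp_pos: [414.5, 337.1, 106.5]
ee_rot: [-0.471, -3.102, 0.004]
wrist_force: [0.1, -0.3, -0.4]
gripper_width: 0.261
grip_force: 29.9
```

```bash
python3 - <<'E'
import m
print(m.W(m.board,[-40,110+20,42]))
E
python3 go.py 541.5 104.5 105 -0.259; python3 -c "
from h import *
im=snap('top','t3.png');crop(np.clip(im.astype(float)*1.7,0,255).astype(np.uint8),'t3c.png',140,190,240,330,4)"
```

```text
[[541.55130992 104.49128623  42.        ]]
shift [-6.346 -6.144  0.048] turn [-0.05 -0.   14.6 ] q6 0.45
shift [-6.346 -6.144  0.048] turn [  0.    -0.05 -15.4 ] q6 -2.69
tcp [414.5 337.1 106.5] psi 1.269 f [ 0.1 -0.3 -0.4] w 24.0 g 29.9 t 16.1
```

Request:
{"fn": "move_arm", "kwargs": {
  "plan": [
    [-6.33,-6.12,0,0,0,14.6,0.1],
    [-6.33,-6.12,0,0,0,14.6,0.1],
    [-6.33,-6.12,0,0,0,14.6,0.1],
    [-6.33,-6.12,0,0,0,14.6,0.1],
    [-6.33,-6.12,0,0,0,14.6,0.1],
    [-6.33,-6.12,0,0,0,14.6,0.1],
    [-6.33,-6.12,0,0,0,14.6,0.1],
    [-6.33,-6.12,0,0,0,14.6,0.1],
    [-6.33,-6.12,0,0,0,14.6,0.1],
    [-6.33,-6.12,0,0,0,14.6,0.1],
    [-6.33,-6.12,0,0,0,14.6,0.1],
    [-6.33,-6.12,0,0,0,14.6,0.1]
  ]
}}

```text
clock: 17.65
tcp_pos: [542.8, 106.2, 108.7]
ee_rot: [-2.489, -1.916, 0.0]
wrist_force: [0.3, 0.2, -1.0]
gripper_width: 0.255
grip_force: 29.9
```

```bash
python3 go.py 542 105.3 46.5 -0.259
```

```text
shift [-0.034 -0.019  2.075] turn [-0.  0.  0.] q6 0.45
shift [-0.034 -0.019  2.075] turn [  0.   0. -30.] q6 -2.69
tcp [542.8 106.2 108.7] psi -0.259 f [ 0.3  0.2 -1. ] w 23.5 g 29.9 t 17.65
```

Request:
{"fn": "move_arm", "kwargs": {
  "plan": [
    [-0.03,-0.02,1.3,0,0,0,0.1],
    [-0.03,-0.02,1.85,0,0,0,0.1],
    [-0.03,-0.02,1.85,0,0,0,0.1],
    [-0.03,-0.02,1.85,0,0,0,0.1],
    [-0.03,-0.02,1.85,0,0,0,0.1]
  ]
}}

```text
clock: 18.27
tcp_pos: [543.2, 105.4, 54.7]
ee_rot: [2.489, 1.914, 0.003]
wrist_force: [0.6, -1.3, -0.8]
gripper_width: 0.259
grip_force: 29.9
```

```bash
python3 go.py 542 105.3 46 -0.259
```

```text
shift [-0.015 -0.037  0.288] turn [ 0.01666667 -0.         -0.        ] q6 0.45
shift [-0.015 -0.037  0.288] turn [  0.   0. -30.] q6 -2.69
tcp [543.2 105.4  54.7] psi -0.26 f [ 0.6 -1.3 -0.8] w 23.8 g 29.9 t 18.27
```

Request:
{"fn": "move_arm", "kwargs": {
  "plan": [
    [-0.01,-0.03,0.15,0,0,0,0.1],
    [-0.01,-0.03,0.29,0,0,0,0.1],
    [-0.01,-0.03,0.29,0,0,0,0.1],
    [-0.01,-0.03,0.29,0,0,0,0.1]
  ]
}}

```text
clock: 18.77
tcp_pos: [541.4, 105.4, 45.8]
ee_rot: [2.49, 1.915, 0.0]
wrist_force: [-4.1, 0.1, 7.7]
gripper_width: 0.255
grip_force: 30.0
```

Request:
{"fn": "move_arm", "kwargs": {
  "plan": [
    [0,0,0,0,0,0,0.5],
    [0,0,0,0,0,0,0.5],
    [0,0,0,0,0,0,0.5],
    [0,0,0,0,0,0,0.5],
    [0,0,-1.2,0,0,0,0.5],
    [0,0,-2.5,0,0,0,0.5],
    [0,0,-2.5,0,0,0,0.5]
  ]
}}

```text
clock: 19.65
tcp_pos: [543.8, 105.3, 123.1]
ee_rot: [2.487, 1.912, 0.009]
wrist_force: [1.3, 0.3, 0.4]
gripper_width: 0.5
grip_force: 0.0
```

```bash
python3 go.py 583 328 100 1.571
```

```text
shift [ 7.508 -0.649  0.78 ] turn [ 0.05       -0.05       12.51666667] q6 2.08
shift [ 7.508 -0.649  0.78 ] turn [  0.06666667   0.05       -17.48333333] q6 -1.06
tcp [543.8 105.3 123.1] psi -0.26 f [1.3 0.3 0.4] w 46.0 g 0.0 t 19.65
```

Request:
{"fn": "move_arm", "kwargs": {
  "plan": [
    [7.5,-0.65,0.78,0,0,12.5,0.5],
    [7.5,-0.65,0.78,0,0,12.5,0.5],
    [7.5,-0.65,0.78,0,0,12.5,0.5],
    [7.5,-0.65,0.78,0,0,12.5,0.5],
    [7.5,-0.65,0.78,0,0,12.5,0.5],
    [7.5,-0.65,0.78,0,0,12.5,0.5],
    [7.5,-0.65,0.78,0,0,12.5,0.5],
    [7.5,-0.65,0.78,0,0,12.5,0.5],
    [7.5,-0.65,0.78,0,0,12.5,0.5],
    [7.5,-0.65,0.78,0,0,12.5,0.5],
    [7.5,-0.65,0.78,0,0,12.5,0.5]
  ]
}}

```text
clock: 21.02
tcp_pos: [580.0, 327.8, 96.1]
ee_rot: [-3.142, -0.005, 0.0]
wrist_force: [0.5, -0.1, -0.0]
gripper_width: 0.505
grip_force: 0.0
```

```bash
python3 go.py 583 328 5 1.571; python3 -c "
from h import *
im=snap('top','t4.png');im=np.clip(im.astype(float)*1.7,0,255).astype(np.uint8)
crop(im,'t4c.png',265,145,425,265,5)"
```

```text
shift [ 0.101 -0.007  3.037] turn [-0.          0.          0.03333333] q6 2.08
shift [ 0.101 -0.007  3.037] turn [  0.           0.         -29.96666667] q6 -1.06
tcp [580.  327.8  96.1] psi -1.568 f [ 0.5 -0.1 -0. ] w 46.4 g 0.0 t 21.02
```

View pics/t4c.png

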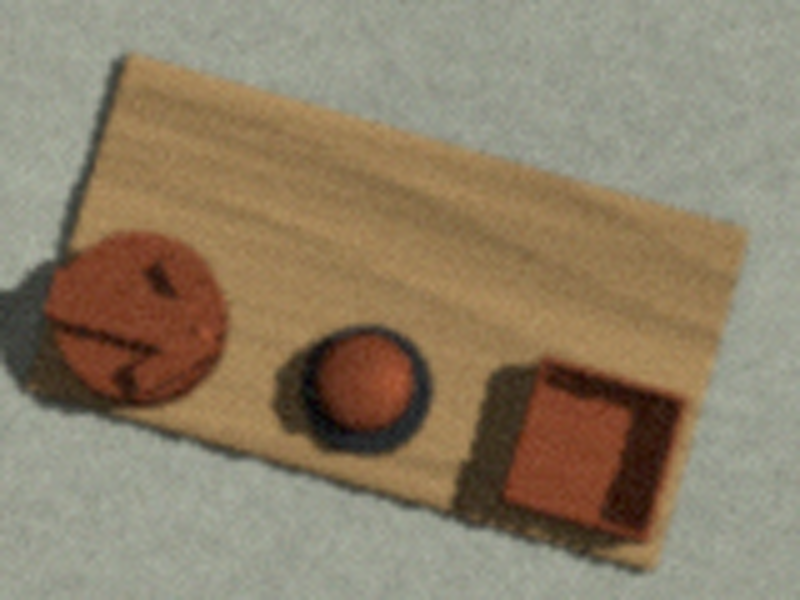

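The arrow lies on the drum: tail about (47,300) overhanging slightly, shaft shadow edge (60,322) to (155,352). Comparing with the projected ideal while I pick up the bar.

```bash
python3 - <<'E'
from h import *; import m
def P(ax,ay,z): # arrow frame, at ideal pose: arrow +x = -board y ; arrow +y = +board x
    return m.W(m.board,[-40+ay,110-ax,z])[0]
for n,a in dict(tailL=(-42,12),tailR=(-42,-12),tip=(42,0),shR=(0,-12)).items():
    print(n,((w2p('top',P(*a,56))[0]-[265,145]+.4)*5).round())
im=cv2.imread('pics/t4.png')[:,:,::-1]; im=np.clip(im.astype(float)*2.4,0,255).astype(np.uint8)
crop(im,'t4d.png',268,185,318,230,12)
for n,a in dict(tailL=(-42,12),tailR=(-42,-12),tip=(42,0),shR=(0,-12),barbL=(8,34),barbR=(8,-34)).items():
    print(n,((w2p('top',P(*a,56))[0]-[268,185]+.5)*12).round())
E
```

```text
tailL [ 55. 264.]
tailR [ 40. 314.]
tip [223. 339.]
shR [128. 339.]
tailL [ 97. 156.]
tailR [ 61. 275.]
tip [500. 335.]
shR [271. 335.]
barbL [380. 117.]
barbR [279. 457.]
```

View pics/t4d.png

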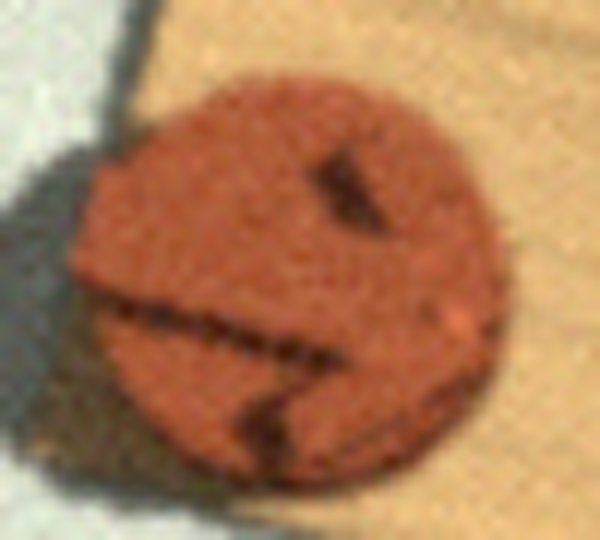

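Request:
{"fn": "move_arm", "kwargs": {
  "plan": [
    [0.05,0,1.5,0,0,0,0.5],
    [0.05,0,2.6,0,0,0,0.5],
    [0.05,0,2.6,0,0,0,0.5],
    [0.05,0,2.6,0,0,0,0.5]
  ]
}}

```text
clock: 21.58
tcp_pos: [582.6, 328.2, 19.9]
ee_rot: [-3.141, -0.004, -0.004]
wrist_force: [0.3, 0.2, 0.5]
gripper_width: 0.499
grip_force: 0.0
```

```bash
python3 go.py 583 328 5 1.571
```

```text
shift [0.011 0.008 0.495] turn [-0.         -0.01666667  0.01666667] q6 2.08
shift [0.011 0.008 0.495] turn [  0.           0.         -29.98333333] q6 -1.06
tcp [582.6 328.2  19.9] psi -1.568 f [0.3 0.2 0.5] w 45.9 g 0.0 t 21.57
```

The arrow's tail corners at (95,170) and (72,268), against the ideal (97,156) and (61,275), put it within about 2 mm with matching direction. Gripping the bar.

Request:
{"fn": "move_arm", "kwargs": {
  "plan": [
    [0.01,0.01,0.49,0,0,0,0.5],
    [0.01,0.01,0.49,0,0,0,0.5],
    [0.01,0.01,0.49,0,0,0,0.5],
    [0.01,0.01,0.49,0,0,0,0.1],
    [0.01,0.01,0.49,0,0,0,0.1],
    [0.01,0.01,0.49,0,0,0,0.1],
    [0.01,0.01,0.49,0,0,0,0.1],
    [0.01,0.01,0.49,0,0,0,0.1],
    [0.01,0.01,0.49,0,0,0,0.1]
  ],
  "newtons": 30
}}

```text
clock: 22.7
tcp_pos: [582.0, 327.7, 3.8]
ee_rot: [-3.141, -0.003, -0.001]
wrist_force: [0.3, 1.3, 2.7]
gripper_width: 0.261
grip_force: 30.0
```

Request:
{"fn": "move_arm", "kwargs": {
  "plan": [
    [0,0,-1.5,0,0,0,0.1],
    [0,0,-3.5,0,0,0,0.1],
    [0,0,-3.5,0,0,0,0.1],
    [0,0,-3.5,0,0,0,0.1],
    [0,0,-3.5,0,0,0,0.1]
  ]
}}

```text
clock: 23.32
tcp_pos: [580.1, 326.9, 105.7]
ee_rot: [3.14, 0.003, -0.007]
wrist_force: [-0.0, -0.2, -0.7]
gripper_width: 0.257
grip_force: 30.0
```

```bash
python3 go.py 558 -148 100 -0.259
```

```text
shift [-0.768 15.827  0.218] turn [ -0.01666667   0.05       -12.5       ] q6 -0.0
tcp [580.1 326.9 105.7] psi -1.569 f [-0.  -0.2 -0.7] w 23.7 g 30.0 t 23.32
```

Request:
{"fn": "move_arm", "kwargs": {
  "plan": [
    [-0.77,15.85,0,0,0,-12.5,0.1],
    [-0.77,15.85,0,0,0,-12.5,0.1],
    [-0.77,15.85,0,0,0,-12.5,0.1],
    [-0.77,15.85,0,0,0,-12.5,0.1],
    [-0.77,15.85,0,0,0,-12.5,0.1],
    [-0.77,15.85,0,0,0,-12.5,0.1],
    [-0.77,15.85,0,0,0,-12.5,0.1],
    [-0.77,15.85,0,0,0,-12.5,0.1],
    [-0.77,15.85,0,0,0,-12.5,0.1],
    [-0.77,15.85,0,0,0,-12.5,0.1],
    [-0.77,15.85,0,0,0,-12.5,0.1],
    [-0.77,15.85,0,0,0,-12.5,0.1]
  ]
}}

```text
clock: 24.82
tcp_pos: [559.7, -146.5, 108.2]
ee_rot: [-2.488, -1.917, 0.0]
wrist_force: [-0.0, 0.3, -0.6]
gripper_width: 0.259
grip_force: 30.0
```

```bash
python3 go.py 557.7 -149 16.5 -0.259
```

```text
shift [-0.097 -0.042  3.057] turn [-0.         -0.          0.01666667] q6 -0.0
tcp [ 559.7 -146.5  108.2] psi -0.258 f [-0.   0.3 -0.6] w 23.8 g 30.0 t 24.82
```

Request:
{"fn": "move_arm", "kwargs": {
  "plan": [
    [-0.08,-0.04,1.5,0,0,0,0.1],
    [-0.08,-0.04,2.8,0,0,0,0.1],
    [-0.08,-0.04,2.8,0,0,0,0.1],
    [-0.08,-0.04,2.8,0,0,0,0.1],
    [-0.08,-0.04,2.8,0,0,0,0.1]
  ]
}}

```text
clock: 25.45
tcp_pos: [559.7, -150.6, 26.8]
ee_rot: [2.487, 1.913, 0.003]
wrist_force: [0.1, -0.1, -1.0]
gripper_width: 0.261
grip_force: 30.0
```

```bash
python3 go.py 557.7 -149 16 -0.259
```

```text
shift [ 0.035 -0.08   0.361] turn [ 0.03333333  0.         -0.        ] q6 -0.0
tcp [ 559.7 -150.6   26.8] psi -0.259 f [ 0.1 -0.1 -1. ] w 24.0 g 30.0 t 25.45
```

Request:
{"fn": "move_arm", "kwargs": {
  "plan": [
    [0.03,-0.05,0.2,0,0,0,0.1],
    [0.03,-0.05,0.36,0,0,0,0.1],
    [0.03,-0.05,0.36,0,0,0,0.1],
    [0.03,-0.05,0.36,0,0,0,0.1]
  ]
}}

```text
clock: 25.95
tcp_pos: [557.1, -148.9, 15.6]
ee_rot: [2.49, 1.915, -0.0]
wrist_force: [-5.0, 2.4, 13.2]
gripper_width: 0.261
grip_force: 30.0
```

Request:
{"fn": "move_arm", "kwargs": {
  "plan": [
    [0,0,0,0,0,0,0.42],
    [0,0,0,0,0,0,0.42],
    [0,0,0,0,0,0,0.42],
    [0,0,0,0,0,0,0.42],
    [0,0,-1.2,0,0,0,0.42],
    [0,0,-3,0,0,0,0.42],
    [-4,0,-4,0,0,0,0.42],
    [-8,0,-4,0,0,0,0.42],
    [-8,0,-4,0,0,0,0.42],
    [-8,0,-4,0,0,0,0.42],
    [-8,0,-4,0,0,0,0.42]
  ]
}}

```text
clock: 27.32
tcp_pos: [493.8, -384.6, 134.1]
ee_rot: [2.494, 1.908, -0.001]
wrist_force: [-0.4, -0.7, 0.2]
gripper_width: 0.422
grip_force: 0.0
```

```bash
python3 - <<'E'
from h import *; import m
im=snap('top','t5.png');im=np.clip(im.astype(float)*1.8,0,255).astype(np.uint8)
crop(im,'t5c.png',265,145,425,265,5)
snap('scene','s5.png')
for q in([52,-60],[28,-60],[28,-160],[52,-160]): print(((w2p('top',m.W(m.board,[*q,28]))[0]-[265,145]+.4)*5).round())
o=arm.get_obs();print(o['clock'],o['tcp_pos'])
E
```

```text
[542. 235.]
[528. 284.]
[734. 343.]
[747. 294.]
27.425 [ 494.83744544 -380.60647472  133.30694517]
```

View pics/t5c.png

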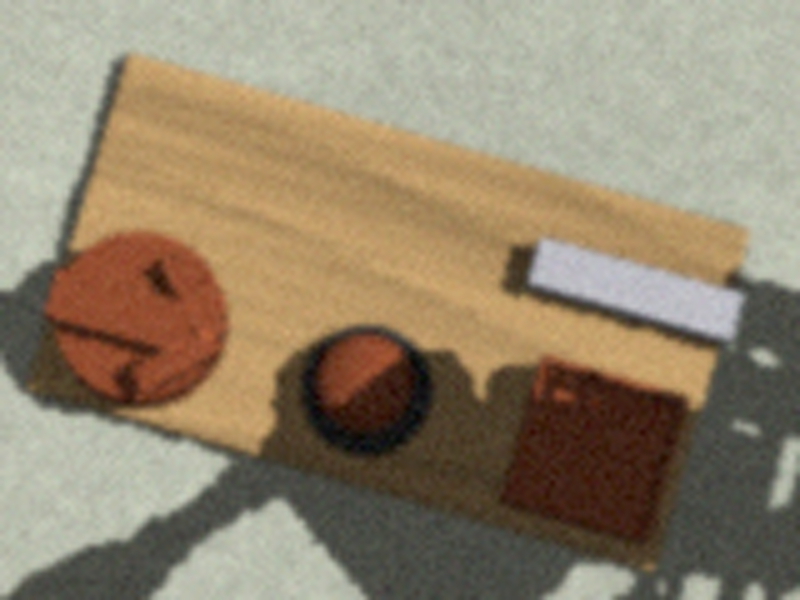

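View pics/s5.png

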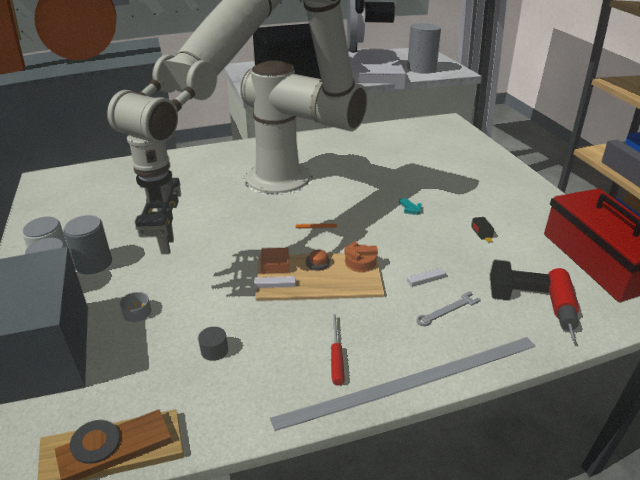

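Bar corners at (540,238), (528,285), (733,341) and (746,292) match the ideal within a pixel or so. In the scene view everything is in place and the bystanders are untouched. Handing in.

```bash
python3 -c "
from plant import arm
print(arm.close_job())"
```

```text
the job is handed in; nothing more can be done
None
```

I placed the ring, cap, arrow and bar in the order asked and handed the job in at about 27 s; in the last pictures each piece is within about 2 mm of its target, and the tape and tin were left alone.

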